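Free the saw blade's arbor nut, whichever way it is threaded

TASK

The toothed saw blade is to be changed: loosen the bar-shaped nut that clamps it on its arbor stand, turning it back by at least 45 degrees, and let go. One of the two stands has a left-hand thread and nobody remembers which, so try one way and, if the nut is solid, turn it the other way. Leave the nut over the smooth grinding wheel tight.

Things in the scene. Friction and masses are not known exactly. Their poses are not given: they have to be found in the camera images.
- blade: Toothed steel saw-blade disc, 113 mm across, 4 mm thick, lying flat and clamped on one of the stands (either one). Origin: centre of its underside, on that stand's axis.
- wheel: Smooth-edged grey grinding wheel, 110 mm across, 4 mm thick, clamped on the other stand. Origin: centre of its underside, on that stand's axis.
- stand_a: Fixed arbor stand, one of two alike: dark 90x90x12 mm steel base plate bolted to the bench, grey column on its centre, disc on top at 36 to 40 mm height, dark bar-shaped clamping nut above the disc. Origin: centre of the plate's underside, on the upright spindle axis (z up).
- stand_b: Fixed arbor stand, one of two alike: dark 90x90x12 mm steel base plate bolted to the bench, grey column on its centre, disc on top at 36 to 40 mm height, dark bar-shaped clamping nut above the disc. Origin: centre of the plate's underside, on the upright spindle axis (z up).
- nut_a (a joint): The nut of stand_a. Its joint angle in rad, 0 = tight (as at the start), positive = anticlockwise seen from above. It turns freely in its loosening direction only (1.5 rad of travel, dry friction about 0.1 N m, it stays where it is left and does not rise); the other way it stops dead at 0. One of the two stands has a right-hand and the other a left-hand (reverse) thread; which one cannot be seen and is not tied to what it carries.
- nut_b (a joint): The nut of stand_b. Its joint angle in rad, 0 = tight (as at the start), positive = anticlockwise seen from above. It turns freely in its loosening direction only (1.5 rad of travel, dry friction about 0.1 N m, it stays where it is left and does not rise); the other way it stops dead at 0. One of the two stands has a right-hand and the other a left-hand (reverse) thread; which one cannot be seen and is not tied to what it carries.
- nut_a_grip (a point): (stand_a) Centre of that nut's grip bar, on the spindle axis, 65 mm above the bench. The bar is 60 mm long (the point's x axis), 16 mm thick (its y axis) and 28 mm high, from 51 to 79 mm above the bench; the spindle end sticks out 6 mm above it. Under the bar: a collar 28 mm and a flange 40 mm across (flange top 45 mm above the bench), then the disc (top at 40 mm). The bar turns with the nut.
- nut_b_grip (a point): (stand_b) Centre of that nut's grip bar, on the spindle axis, 65 mm above the bench. The bar is 60 mm long (the point's x axis), 16 mm thick (its y axis) and 28 mm high, from 51 to 79 mm above the bench; the spindle end sticks out 6 mm above it. Under the bar: a collar 28 mm and a flange 40 mm across (flange top 45 mm above the bench), then the disc (top at 40 mm). The bar turns with the nut.

How it is judged:
By the outcome, as a careful person would: the job done as asked, in the order asked, and still so for the second after the job is handed in, with the robot touching nothing.
It also fails if it takes over 38 s, if anything falls off the work surface, if the arm or the gripper's body presses on something with over 40 N, if the wrist force passes 120 N, or if a joint passes its speed limit or range.

ROBOT

A 6-joint arm with a two-finger parallel gripper is mounted at the origin on a cart in front of the work surface, level with it; the furniture and walls round the work are solid. World frame = base frame: x ahead of the robot, y to its left, z up, the work surface at z = 0. Lengths are in m, angles in degrees, forces in N, time in s.
With the tool pointing down it reaches from about 0.25 to 0.725 m from the base axis. Payload 9.7 kg.
Tool frame: the origin (TCP) lies midway between the tips of the shut fingers; the grasp point (between the pads) lies 19 mm behind it (bot.grasp_offset is the distance from the TCP to the grasp point, in m); z points along the fingers, x is the direction in which the jaws open and shut, and the axes are right-handed (so a half turn about z gives the same grasp; the last joint's range is limited). The gripper opens to 85 mm and grips with 20 to 120 N. Pads are 22 mm wide; open, the fingers measure 114 mm over their backs; the gripper's body (76 mm by 85 mm) begins 54 mm behind the grasp point. The pads swing forward as they close: fully open they stand 13 mm farther back than shut.
Start: joints at [-71.391, 4.979, 10.078, 95.1, 0, 90], TCP at [0.176, -0.521, 0.208] pointing down, gripper open.
Joint ranges: [-179.16, 179.16], [-48.56, 103.87], [-65.8, 70.77], [-126.05, 130.52], [-82.76, 87.17], [-180, 180]. Speed limits (degrees/s): [127.2, 127.2, 147.25, 180, 180, 180].

INTERFACE

Orientations are given as [roll, pitch, yaw] about the fixed x, y, z axes, in that order (R = Rz(yaw) Ry(pitch) Rx(roll)).
In Python, from workcell import bot gives the robot as it stands.
- The arm moves only by the tool send_rows, never from a script. Its argument "targets" is a list of rows, each a list of 5 numbers: the closure, from 0 (fully open) to 1 (shut), then the shift along the world's x, y, z in mm, then the turn about the world's z in degrees. A call has 1 to 10 rows; each row is the pose to reach, as a shift and turn from the pose commanded when the call began; what a row does not reach only later rows make up. A row lasts 1/8 s, in which the tool goes at most 62.5 mm and 10.7 degrees, less where a joint would pass 70% of its speed; a pose out of reach is approached as far as the arm can. A call with a gripper value outside its range is refused whole. The fingers move at their own pace and stop on an object; "squeeze" is the grip in N (left out, the last holds). Time passes only in rows, so rows that repeat a pose let the fingers close. It gives the time, the measured TCP pose, the force and the opening at its end, in the units of the state.
- bot.get_obs(): the state, without advancing time (a new reading comes with each control period).
- bot.camera(name): name is "scene" or "top" or "wrist"; returns a dict with "pixels" (400x640x3 uint8, red, green, blue), "intrinsics" (3x3 intrinsics, pixels), "dist" ([k1, k2, p1, p2, k3] as OpenCV has them; the pictures are not rectified), "view" (4x4, takes a point from world to camera coordinates); the wrist camera has in their place "mount" (4x4, takes a point from camera to tool coordinates, whose origin is the TCP and whose axes are the tool frame's). Camera axes: x right, y down, z forward; pixel columns grow to the right and rows downward; lengths in m; the calibration is good to about 2 mm. A picture is of the moment at which its call begins: read the wrist's pose just before it. There is no depth.
- bot.job_done(): hands the job in, once; it reports no verdict.
The state is a dict: "time": time; "q": joint angles; "qd": joint speeds; "joint_efforts": joint torques, N m; "ee_pos": TCP position; "tcp_rot": TCP orientation; "wrist_force": force on the tool from outside, world axes, zero at the start; "torque": the same for the moment, N m; "opening": finger opening in m.
Only numpy, scipy, OpenCV 4.12 (cv2) and the standard library are available. Lean on these libraries where they do the work, as an engineer would, in place of code of your own. Each camera call takes 0.05 s, during which the arm holds its last target.

## Working session

There is one attempt and no reset: what is moved stays moved. The work goes in short steps, Python scripts to look and compute and a tool call to move; the robot and the scene stay as the last step left them, time stands still between calls to the robot, and variables do not carry over. Pictures are saved under pics/ and viewed, and the job is handed in when it is done.

Besides the shell and the picture viewer there is one more tool, called after ">>>" in YAML: its name, and indented under it one key for each argument. send_rows: Moves the arm, as the interface text tells. Its arguments: {"type":"object","properties":{"targets":{"type":"array","items":{"type":"array","items":{"type":"number"}}},"squeeze":{"type":"number"}},"required":["targets"]}

```bash
mkdir -p pics; python3 - <<'E'
from workcell import bot
import cv2,numpy as np,pickle
o=bot.get_obs();print(o)
for n in("scene","top"):
    c=bot.camera(n);cv2.imwrite(f"pics/{n}0.png",c["pixels"][...,::-1]);pickle.dump(c,open(f"{n}.pkl","wb"));print(n,c["intrinsics"],c["dist"],c["view"])
E
```

```text
{'time': 0.0, 'q': array([-7.13898317e+01,  5.01112023e+00,  1.00323703e+01,  9.51005868e+01,
        1.06401449e-03,  9.00002738e+01]), 'qd': array([ 0.04461269,  0.04178099,  0.02340045,  0.05572862, -0.00039846,
        0.08566378]), 'joint_efforts': array([-1.93142077e-03, -5.20385170e+01,  4.64807796e+01,  1.62165973e-02,
       -9.02124020e-05,  5.19289145e-06]), 'ee_pos': array([ 0.17543564, -0.52097265,  0.20746425]), 'tcp_rot': array([-1.79998936e+02,  7.93366816e-02, -7.13901055e+01]), 'wrist_force': array([-0.69873171, -0.41530462, -1.07856745]), 'torque': array([-0.0162792 ,  0.05860571, -0.01054824]), 'opening': 0.08550353630547083}
scene [[391.91637405   0.         320.08356979]
 [  0.         391.91637405 198.73650592]
 [  0.           0.           1.        ]] [-0.0917317  0.         0.         0.         0.       ] [[ 0.89921271 -0.43731491 -0.01312142 -0.45578321]
 [-0.32851557 -0.65508301 -0.68039972  0.2034284 ]
 [ 0.28895333  0.61613466 -0.73272372  0.77463806]
 [ 0.          0.          0.          1.        ]]
top [[484.01902233   0.         319.43858459]
 [  0.         484.01902233 207.58147134]
 [  0.           0.           1.        ]] [-0.12143665  0.          0.          0.          0.        ] [[-0.00414195 -0.99981749 -0.01865039  0.02151537]
 [-0.98205306  0.00758371 -0.18845232  0.52569317]
 [ 0.18855936  0.01753512 -0.98190523  0.93811229]
 [ 0.          0.          0.          1.        ]]
```

View pics/top0.png

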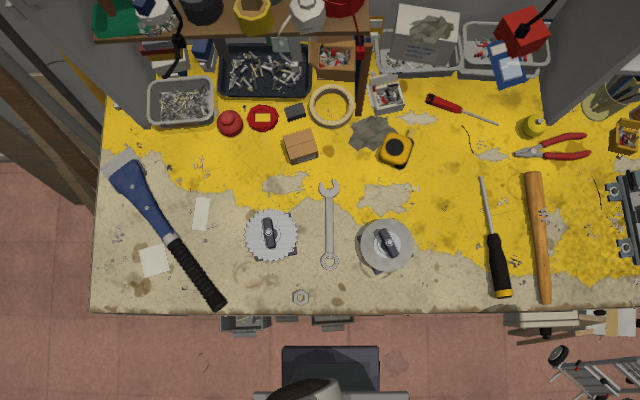

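View pics/scene0.png

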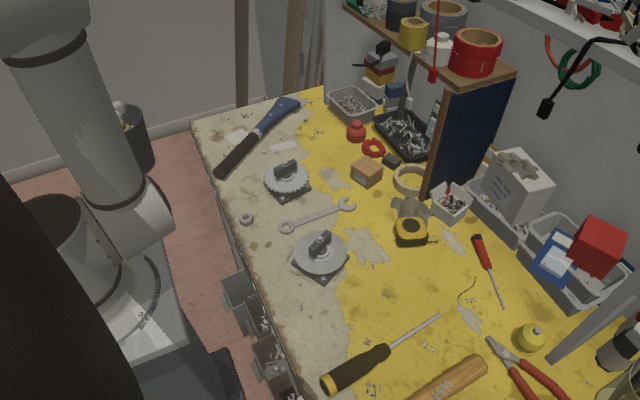

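The top view shows the toothed blade near pixel (271,236) with its nut bar nearly along image rows. The smooth wheel is near (385,245). Next I'll measure the blade's nut.

```bash
cat > h.py <<'E'
import numpy as np,cv2,pickle
def ray(c,uv,z):
    p=cv2.undistortPoints(np.array(uv,float).reshape(-1,1,2),c["intrinsics"],c["dist"]).reshape(-1,2)
    V=c["view"];R=V[:3,:3];t=V[:3,3];o=-R.T@t
    d=np.c_[p,np.ones(len(p))]@R
    return o+d*((z-o[2])/d[:,2])[:,None]
def proj(c,P):
    V=c["view"];return cv2.projectPoints(np.array(P,float).reshape(-1,1,3),cv2.Rodrigues(V[:3,:3])[0],V[:3,3],c["intrinsics"],c["dist"])[0].reshape(-1,2)
E
python3 - <<'E'
from h import *
c=pickle.load(open("top.pkl","rb"));s=pickle.load(open("scene.pkl","rb"))
a=c["pixels"][200:280,225:425,::-1];cv2.imwrite("pics/topz.png",cv2.resize(a,None,fx=4,fy=4,interpolation=cv2.INTER_CUBIC))
a=s["pixels"][140:290,240:370,::-1];cv2.imwrite("pics/scz.png",cv2.resize(a,None,fx=4,fy=4,interpolation=cv2.INTER_CUBIC))
g=cv2.cvtColor(c["pixels"],cv2.COLOR_RGB2GRAY)
print(ray(c,[[271,236],[385,245]],.04))
for(x0,y0,x1,y1)in[(250,210,292,256),(365,222,405,265)]:
    m=(g[y0:y1,x0:x1]<75).astype(np.uint8)
    n,l,st,ce=cv2.connectedComponentsWithStats(m)
    for i in range(1,n):
        if st[i,4]>60:
            cs=cv2.findContours((l==i).astype(np.uint8),0,2)[0][0]+[x0,y0]
            print(st[i],ce[i]+[x0,y0],cv2.minAreaRect(cs.astype(np.float32)))
E
```

```text
[[ 0.46928601  0.11802419  0.04      ]
 [ 0.44924273 -0.11445992  0.04      ]]
[ 13   8  13  31 165] [269.09090909 232.49090909] ((268.6538391113281, 232.7692413330078), (30.39800262451172, 10.394155502319336), 78.69007110595703)
[ 12   7  21  29 168] [386.08333333 244.57142857] ((386.1499938964844, 243.94998168945312), (30.412702560424805, 11.957132339477539), 62.10273361206055)
```

View pics/topz.png

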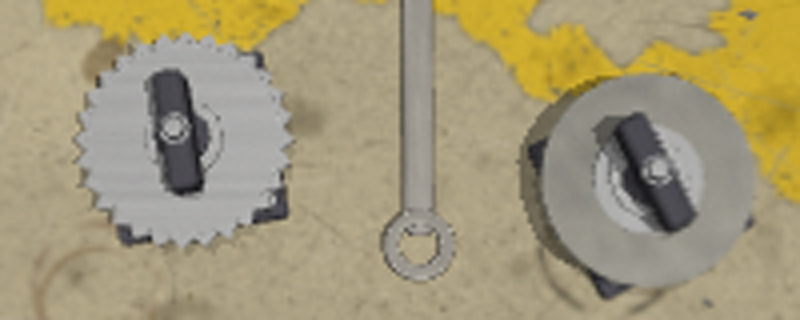

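View pics/scz.png

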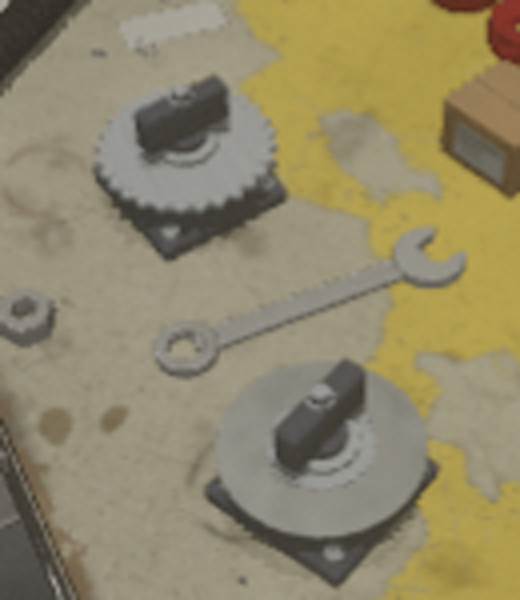

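```bash
python3 - <<'E'
from h import *
c=pickle.load(open("top.pkl","rb"));s=pickle.load(open("scene.pkl","rb"))
T=lambda z,x0=225,y0=200:[[(u+.5)/4-.5+x0,(v+.5)/4-.5+y0] for u,v in z]
print("spindle",ray(c,T([(174,127),(655,170)]),.085))
print("scene spindle",ray(s,T([(182,94),(320,394)],240,140),.085))
# bar top faces in top view
g=c["pixels"].astype(int);
e=ray(c,T([(166,71),(188,190)]),.079);print("ends",e);d=e[0]-e[1];print(np.degrees(np.arctan2(d[1],d[0])),np.linalg.norm(d),e.mean(0))
e=ray(c,T([(630,116),(682,228)]),.079);d=e[0]-e[1];print("wheel",np.degrees(np.arctan2(d[1],d[0])),np.linalg.norm(d),e.mean(0))
# disc via bright mask
hsv=cv2.cvtColor(c["pixels"],cv2.COLOR_RGB2HSV)
m=((hsv[...,1]<30)&(hsv[...,2]>120)).astype(np.uint8);m[:, :240]=0;m[:,300:]=0;m[:200]=0;m[270:]=0
cs=max(cv2.findContours(m,0,2)[0],key=cv2.contourArea);(x,y),r=cv2.minEnclosingCircle(cs);print(x,y,r,ray(c,[[x,y]],.04))
E
```

```text
spindle [[ 0.47248023  0.11843329  0.085     ]
 [ 0.44975735 -0.11588192  0.085     ]]
scene spindle [[ 0.47191034  0.11318332  0.085     ]
 [ 0.44848614 -0.12054247  0.085     ]]
ends [[0.501342   0.12358731 0.079     ]
 [0.44215749 0.11185652 0.079     ]]
11.211126804808005 0.060335875554257325 [0.47174975 0.11772191 0.079     ]
wheel 23.391533601315732 0.060215881087459164 [ 0.44959999 -0.11705393  0.079     ]
270.6463317871094 234.64634704589844 27.17894744873047 [[0.47208449 0.11878937 0.04      ]]
```

>>> send_rows:
  targets:
    - [0,27,56,0,10]
    - [0,54,112,0,20]
    - [0,81,168,0,30]
    - [0,108,224,0,40]
    - [0,135,280,0,50]
    - [0,162,336,0,60]
    - [0,189,392,0,70]
    - [0,216,448,0,80]
    - [0,243,504,0,90]
    - [0,265,550,0,100]

```text
time: 1.35
ee_pos: [0.4409, 0.0311, 0.208]
tcp_rot: [-180.0, 0.0, 29.0]
wrist_force: [0.8, -1.0, 1.1]
opening: 0.0851
```

```bash
python3 - <<'E'
from workcell import bot
o=bot.get_obs();print(o["q"],o["ee_pos"],o["tcp_rot"],o["time"])
E
```

```text
[ 4.03719497e+00 -9.70040448e+00 -4.13152580e+00  9.55708995e+01
  3.02993619e-04  6.50282183e+01] [0.44094987 0.03112352 0.20796869] [-1.79998872e+02  1.70399557e-03  2.90089767e+01] 1.35
```

>>> send_rows:
  targets:
    - [0,10,25,0,10]
    - [0,20,50,0,20]
    - [0,31,86,0,30]
    - [0,31,86,0,40]
    - [0,31,86,0,50]
    - [0,31,86,0,60]
    - [0,31,86,0,72]
    - [0,31,86,0,72]
    - [0,31,86,0,72]

```text
time: 2.48
ee_pos: [0.4714, 0.1147, 0.208]
tcp_rot: [-180.0, 0.0, 100.4]
wrist_force: [0.5, -0.9, -1.0]
opening: 0.0848
```

```bash
python3 - <<'E'
from workcell import bot
import cv2,pickle
o=bot.get_obs();print(o["q"],o["ee_pos"],o["tcp_rot"],o["time"])
c=bot.camera("wrist");c["obs"]=o;pickle.dump(c,open("wrist.pkl","wb"));cv2.imwrite("pics/w1.png",c["pixels"][...,::-1]);print(c["mount"],c["intrinsics"])
E
```

```text
[ 1.36774157e+01 -3.86481132e+00  1.14493557e+00  9.50296897e+01
 -7.34901886e-04  3.26842116e+00] [0.47143444 0.11472241 0.20801107] [-1.79980131e+02  1.87072387e-03  1.00408995e+02] 2.475
[[ 9.99999918e-01 -4.02501856e-04  3.26444790e-05  7.94694988e-04]
 [ 3.79409039e-04  9.64148662e-01  2.65362418e-01 -6.74686883e-02]
 [-1.38282997e-04 -2.65362384e-01  9.64148736e-01 -1.65585481e-01]
 [ 0.00000000e+00  0.00000000e+00  0.00000000e+00  1.00000000e+00]] [[282.2168074    0.         317.95753206]
 [  0.         282.2168074  194.52938445]
 [  0.           0.           1.        ]]
```

View pics/w1.png

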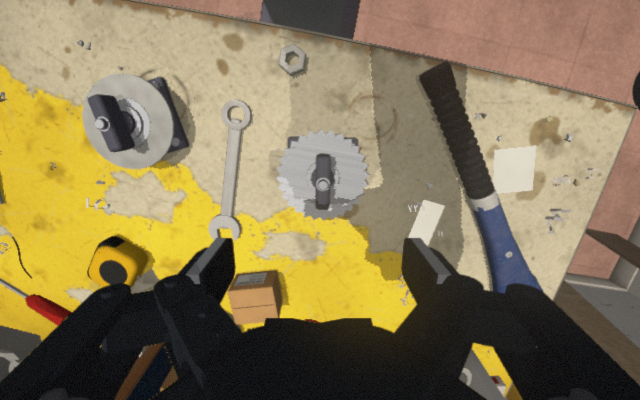

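The wrist view shows the blade's nut at pixel (322,182) with its spindle tip near (323,184). The bar runs almost straight up the image, which is along tool y, so the jaws already lie across it. I'll work out the remaining offset.

```bash
python3 - <<'E'
from h import *
from scipy.spatial.transform import Rotation as Ro
c=pickle.load(open("wrist.pkl","rb"));o=c["obs"]
T=np.eye(4);T[:3,:3]=Ro.from_euler("xyz",o["tcp_rot"],degrees=True).as_matrix();T[:3,3]=o["ee_pos"]
c["view"]=np.linalg.inv(T@c["mount"]);pickle.dump(c,open("wrist2.pkl","wb"))
x0,y0=270,125;a=c["pixels"][y0:225,x0:375,::-1];cv2.imwrite("pics/w1z.png",cv2.resize(a,None,fx=6,fy=6,interpolation=cv2.INTER_CUBIC))
print("tip",ray(c,[[323,184.5]],.085))
g=cv2.cvtColor(c["pixels"],cv2.COLOR_RGB2GRAY)[145:218,305:345];m=(g<70).astype(np.uint8)
n,l,st,ce=cv2.connectedComponentsWithStats(m);i=1+st[1:,4].argmax();print(st[i],ce[i]+[305,145])
for r in range(st[i,1],st[i,1]+st[i,3],4):
    xs=np.where(l[r]==i)[0];print(r+145,xs.min()+305,xs.max()+305,end=' | ')
E
```

```text
tip [[0.47130996 0.12090296 0.085     ]]
[11 56 13  8 62] [321.4516129  205.43548387]
201 316 317 | 205 316 327 |
```

View pics/w1z.png

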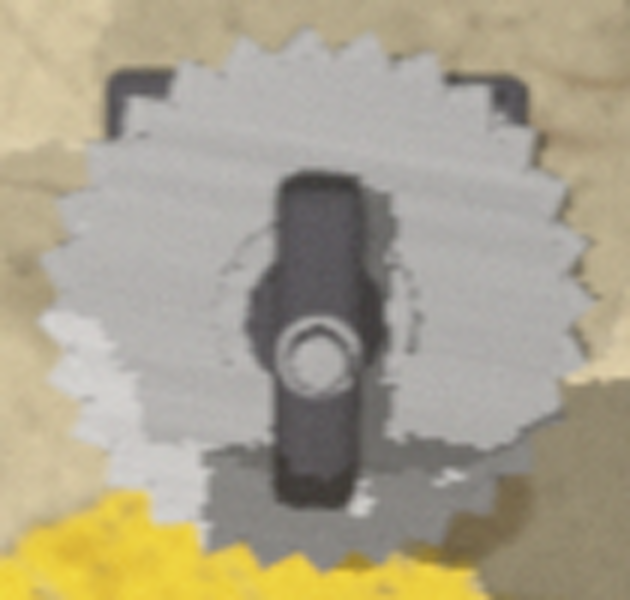

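```bash
python3 - <<'E'
from h import *
c=pickle.load(open("wrist2.pkl","rb"))
f=lambda p:[[(u+.5)/6-.5+270,(v+.5)/6-.5+125] for u,v in p]
print(ray(c,f([(317,362)]),.085))
e=ray(c,f([(320,182),(315,482)]),.079);d=e[1]-e[0];print(e,np.degrees(np.arctan2(d[1],d[0])),np.linalg.norm(d))
# triangulate tip with three views
t=pickle.load(open("top.pkl","rb"));s=pickle.load(open("scene.pkl","rb"))
from scipy.optimize import least_squares
uv=[(t,[268.1,231.4]),(s,[285.1,163.1]),(c,f([(317,362)])[0])]
r=least_squares(lambda P:np.concatenate([(proj(k,P)[0]-u) for k,u in uv]),[.47,.117,.085]);print(r.x,r.fun)
r=least_squares(lambda P:np.concatenate([(proj(k,[*P,.085])[0]-u) for k,u in uv]),[.47,.117]);print(r.x,r.fun)
E
```

```text
[[0.47186248 0.12038316 0.085     ]]
[[0.44154444 0.11532232 0.079     ]
 [0.49540988 0.12452423 0.079     ]] 9.694340497514727 0.05464577501349527
[0.473586   0.12047026 0.07801435] [-0.55990475 -0.07834732 -0.26418558  0.17163403 -0.31534417  0.04020449]
[0.47212455 0.11948741] [-0.51361035  0.15796289 -0.9093525  -1.60041355 -0.88370661  0.08913193]
```

>>> send_rows:
  targets:
    - [0,0,4,-50,0]
    - [0,0,4,-100,0]
    - [0,0,4,-140,0]
    - [0,0,4,-157,0]
    - [0,0,4,-157,0]
    - [0,0,4,-157,0]

```text
time: 3.28
ee_pos: [0.4725, 0.119, 0.053]
tcp_rot: [179.9, -0.0, 100.6]
wrist_force: [0.6, -0.5, 0.9]
opening: 0.0855
```

```bash
python3 - <<'E'
from workcell import bot
import cv2
print(bot.get_obs()["ee_pos"])
for n in("wrist","scene"):
    c=bot.camera(n)["pixels"]
    cv2.imwrite(f"pics/{n}2.png",c[...,::-1])
E
```

```text
[0.47254818 0.11901638 0.05300097]
```

View pics/wrist2.png

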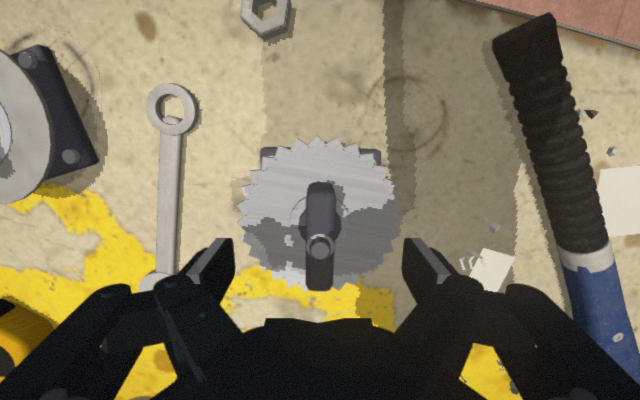

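View pics/scene2.png

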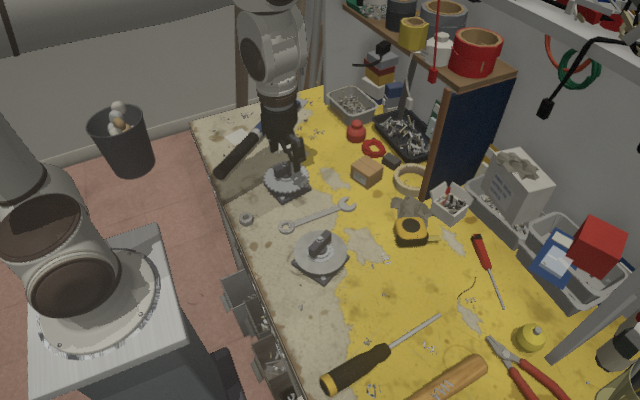

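In the wrist view the bar (column 320) sits midway between the open jaws (inner edges at columns 232 and 404). Next I'll close on it gently.

>>> send_rows:
  targets:
    - [1,0,0,0,0]
    - [1,0,0,0,0]
    - [1,0,0,0,0]
    - [1,0,0,0,0]
    - [1,0,0,0,0]
    - [1,0,0,0,0]
    - [1,0,0,0,0]
    - [1,0,0,0,0]
  squeeze: 40

```text
time: 4.38
ee_pos: [0.4714, 0.1196, 0.0515]
tcp_rot: [180.0, -0.1, 100.6]
wrist_force: [-1.4, 4.4, 3.2]
opening: 0.0141
```

```bash
python3 - <<'E'
from workcell import bot
o=bot.get_obs();print(o["opening"],o["wrist_force"],o["torque"],o["tcp_rot"],o["ee_pos"])
E
```

```text
0.014079177836018511 [-1.38850536  4.40829088  3.2096622 ] [ 0.96011739  0.41952283 -0.0468898 ] [ 1.79990030e+02 -1.07226764e-01  1.00639293e+02] [0.47136309 0.11962475 0.05145308]
```

Gripped: the opening stopped at 14 mm and side forces are low. I'll try a small anticlockwise turn.

>>> send_rows:
  targets:
    - [1,0,0,0,2]
    - [1,0,0,0,4]
    - [1,0,0,0,4]

```text
time: 4.75
ee_pos: [0.4714, 0.1195, 0.0515]
tcp_rot: [180.0, -0.1, 104.7]
wrist_force: [-1.8, 5.2, 1.7]
opening: 0.0145
```

```bash
python3 - <<'E'
from workcell import bot
o=bot.get_obs();print(o["opening"],o["wrist_force"],o["torque"],o["tcp_rot"],o["ee_pos"],o["joint_efforts"])
E
```

```text
0.014460353638628035 [-1.84932534  5.17423313  1.71824728] [ 0.99057662  0.42969218 -0.03494183] [ 1.79982233e+02 -9.15997285e-02  1.04688956e+02] [0.47139872 0.11951951 0.05146243] [ -2.45611019 -41.07362866  45.60699463  -0.32890555  -1.41936991
  -0.25303449]
```

>>> send_rows:
  targets:
    - [1,0,0,0,2]
    - [1,0,0,0,4]
    - [1,0,0,0,4]

```text
time: 5.12
ee_pos: [0.4714, 0.1194, 0.0515]
tcp_rot: [180.0, -0.1, 108.7]
wrist_force: [-2.3, 5.1, 3.2]
opening: 0.0138
```

```bash
python3 - <<'E'
from workcell import bot
import cv2
o=bot.get_obs();print(o["opening"],o["wrist_force"],o["torque"],o["tcp_rot"],o["ee_pos"],o["joint_efforts"])
cv2.imwrite("pics/w3.png",bot.camera("wrist")["pixels"][...,::-1])
E
```

```text
0.013848203393307362 [-2.29818594  5.05025892  3.23483039] [ 0.99373101  0.38807451 -0.04406976] [ 1.79977524e+02 -7.94258863e-02  1.08700908e+02] [0.47141674 0.11942797 0.05145493] [ -2.45739318 -40.96341848  45.51111102  -0.34898775  -1.4244546
  -0.25259642]
```

View pics/w3.png

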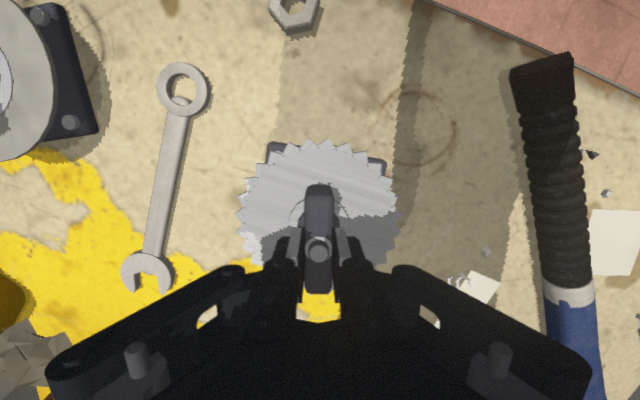

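After 8° the bar is still upright in the wrist image (column 319), while the base plate and wrench have rotated. So the nut follows the gripper and anticlockwise is the loosening direction. Continuing.

>>> send_rows:
  targets:
    - [1,0,0,0,6]
    - [1,0,0,0,12]
    - [1,0,0,0,18]
    - [1,0,0,0,24]
    - [1,0,0,0,30]
    - [1,0,0,0,30]

```text
time: 5.92
ee_pos: [0.4718, 0.1189, 0.0514]
tcp_rot: [180.0, 0.0, 138.6]
wrist_force: [-0.3, 2.4, 2.1]
opening: 0.0142
```

>>> send_rows:
  targets:
    - [1,0,0,0,6]
    - [1,0,0,0,12]
    - [1,0,0,0,18]
    - [1,0,0,0,24]
    - [1,0,0,0,28]
    - [1,0,0,0,28]

```text
time: 6.68
ee_pos: [0.4722, 0.1187, 0.0515]
tcp_rot: [180.0, 0.1, 166.5]
wrist_force: [3.8, 0.7, 1.7]
opening: 0.014
```

```bash
python3 - <<'E'
from workcell import bot
import cv2
o=bot.get_obs();print(o["q"],o["opening"],o["wrist_force"],o["torque"],o["tcp_rot"],o["ee_pos"])
cv2.imwrite("pics/w4.png",bot.camera("wrist")["pixels"][...,::-1])
E
```

```text
[ 1.41258746e+01 -3.86383656e+00 -1.61679783e+01  7.76152168e+01
 -3.10845660e-02 -6.23409501e+01] 0.014019820283812394 [3.83322353 0.69463633 1.6931665 ] [ 0.09045138 -0.81252033 -0.02176062] [1.79990098e+02 8.58559628e-02 1.66466795e+02] [0.47222199 0.11866834 0.05145959]
```

View pics/w4.png

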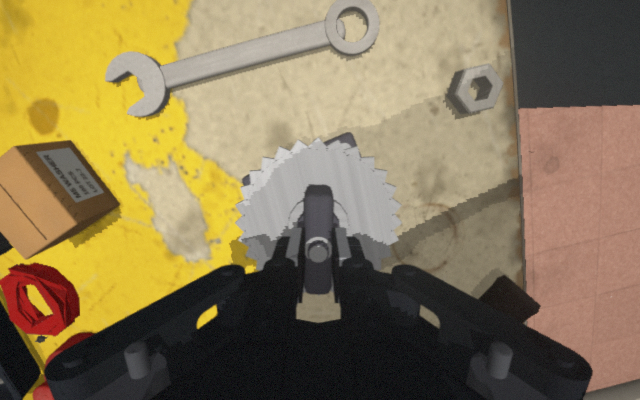

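The bar followed for about 66° and is still aligned with the jaws. Releasing and lifting off.

>>> send_rows:
  targets:
    - [0,0,0,0,0]
    - [0,0,0,0,0]
    - [0,0,0,0,0]
    - [0,0,0,0,0]
    - [0,0,0,0,0]
    - [0,0,0,0,0]
    - [0,0,0,0,0]
    - [0,0,0,0,0]

```text
time: 7.72
ee_pos: [0.4715, 0.1188, 0.0512]
tcp_rot: [-180.0, -0.0, 166.6]
wrist_force: [-0.4, 0.4, -0.3]
opening: 0.0854
```

>>> send_rows:
  targets:
    - [0,0,0,30,0]
    - [0,0,0,70,0]
    - [0,0,0,110,0]
    - [0,0,0,150,0]
    - [0,-20,-50,150,0]
    - [0,-40,-100,150,0]
    - [0,-60,-150,150,0]
    - [0,-80,-200,150,0]
    - [0,-100,-250,150,0]
    - [0,-100,-250,150,0]

```text
time: 8.98
ee_pos: [0.3703, -0.1339, 0.2014]
tcp_rot: [-180.0, 0.0, 166.3]
wrist_force: [0.5, 0.1, -0.3]
opening: 0.0856
```

```bash
python3 - <<'E'
from workcell import bot
import cv2
from h import *
o=bot.get_obs();print(o["time"],o["opening"],o["wrist_force"],o["ee_pos"])
c=bot.camera("top");pickle.dump(c,open("top2.pkl","wb"))
a=c["pixels"][195:285,215:425,::-1];cv2.imwrite("pics/top5.png",cv2.resize(a,None,fx=3.8,fy=3.8,interpolation=cv2.INTER_CUBIC))
cv2.imwrite("pics/sc5.png",bot.camera("scene")["pixels"][...,::-1])
E
```

```text
8.975 0.08558968582565249 [ 0.49621258  0.07468232 -0.30181675] [ 0.37029233 -0.13391627  0.20141425]
```

View pics/top5.png

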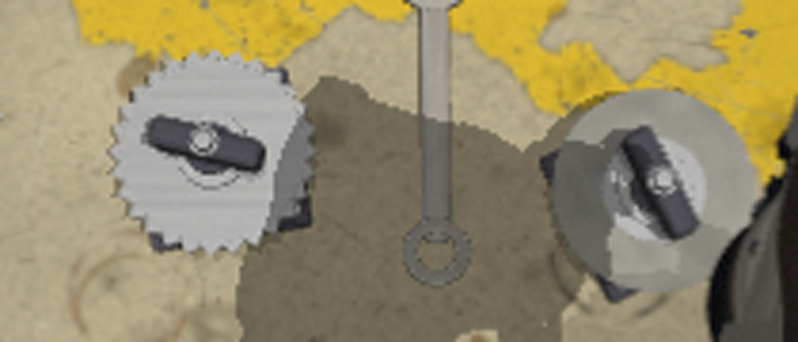

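View pics/sc5.png

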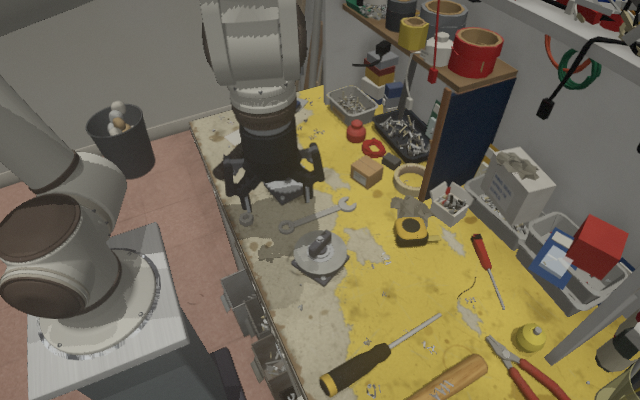

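The top view shows the blade nut's bar now across the image, from crop (149,131) to (264,158). The wheel's nut is unchanged, and the gripper is clear. I'll check the angle and hand in.

```bash
python3 - <<'E'
from h import *
from workcell import bot
c=pickle.load(open("top2.pkl","rb"))
f=lambda p:[[(u+.5)/3.8-.5+215,(v+.5)/3.8-.5+195] for u,v in p]
for p in ([(263,157),(148,130)],[(685,235),(637,130)]):
    e=ray(c,f(p),.079);d=e[1]-e[0];print(np.degrees(np.arctan2(d[1],d[0])),np.linalg.norm(d))
o=bot.get_obs();print(o["qd"].round(2),o["wrist_force"])
print(bot.job_done())
E
```

```text
76.48353956417691 0.06179913618192104
23.05065521460266 0.059266662862372026
[ 2.4   0.29  0.14 -0.04  0.07  0.18] [ 0.63028235 -0.2735618   0.83539723]
the job is handed in; nothing more can be done
None
```

The nut over the toothed saw blade is loosened by about 66° anticlockwise, and the job is handed in.

- **Turning:** I gripped the blade's nut with 40 N and tried anticlockwise first. It turned freely, so there was no need to try the other way.
- **Blade nut check:** in the top camera the bar went from about 10–11° to 76.5°, matching the 66° the gripper turned. That is past the required 45° and short of the end of travel at about 86°.
- **Wheel nut check:** I never touched the nut over the smooth wheel. It measured 23.4° before and 23.1° after, which is within measuring error.
- **Release:** the gripper is open and clear at about 0.20 m, with contact force near zero. The clock was at about 9 s of the 38 s allowed, and the highest wrist force I read was about 6 N.
- **Disagreements:** the cameras differed by 5–7 mm on the nut's sideways position, so I used a combined estimate. The opening read 14 mm on the 16 mm bar. Joint 1 was still settling at 2.4 degrees/s when I handed in.

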